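# Close the rosewood chest without slamming its lid

## Robot

A 6-joint arm with a two-finger parallel gripper is mounted at the origin on the work surface. World frame = base frame: x ahead of the robot, y to its left, z up, the work surface at z = 0. Lengths are in mm, angles in rad, forces in N, time in s.
With the tool pointing down it reaches from about 350 to 875 mm from the base axis. Payload 4.2 kg.
Tool frame: the origin (TCP) lies midway between the tips of the shut fingers; the grasp point (between the pads) lies 19 mm behind it; z points along the fingers, y is the line along which they close (so a half turn about z gives the same grasp; the last joint's range is limited). The gripper opens to 85 mm and grips with 20 to 120 N. Pads are 22 mm wide; open, the fingers measure 114 mm over their backs; the gripper's body (76 mm by 85 mm) begins 54 mm behind the grasp point. The pads swing forward as they close: fully open they stand 13 mm farther back than shut.
Start: joints at [-0.879, 0.385, 0.008, 0, -1.194, -0.259], TCP at [262.146, -567.344, 231.312] pointing down, gripper open.
Joint ranges: [-3.14, 3.14], [-1.21, 2.06], [-1.07, 1.41], [-3.16, 2.05], [-2.99, -0.16], [-3.1, 3.1]. Speed limits (rad/s): [2.79, 2.79, 3.14, 3.14, 3.14, 3.14].

## Interface

Orientations are given as a unit quaternion [x, y, z, w].
In Python, from bench import read_state, get_image, job_done gives the robot as it stands.
- The arm moves only by the shell command python3 -m jog 'ROWS'. ROWS is JSON, a list of rows, each a list of 3 entries, a list of its own where there are three numbers: the shift along the world's x, y, z scaled (see below), then the turn, a rotation vector about the world's x, y, z scaled (see below), then the gripper's target within -1 to 1 (shut at 1, half-way at 0, fully open at -1). In form: [[[x, y, z], [wx, wy, wz], claw], ...]. A call has 1 to 20 rows; each row is the pose to reach, as a shift and turn from the pose commanded when the call began; what a row does not reach only later rows make up. The controller multiplies each number of a shift by 10 cm and each number of a turn by 120 degrees. A row lasts 1/10 s, in which the tool goes at most 50 mm and 8.59 degrees, less where a joint would pass 70% of its speed; a pose out of reach is approached as far as the arm can. A call with a number of a shift or a turn outside -1 to 1 is refused whole. A call with a gripper value outside its range is refused whole. The fingers move at their own pace and stop on an object; the grip force is fixed at half the most. Time passes only in rows, so rows that repeat a pose let the fingers close. It gives the time, the measured TCP pose, the force, the opening and the grip force at its end, in the units of the state.
- read_state(): the state, without advancing time (a new reading comes with each control period).
- get_image(name): name is "scene" or "side" or "wrist"; returns a dict with "frame" (384x512x3 uint8, red, green, blue), "range_z" (384x512 float32, mm along the optical axis (not along the pixel's ray), 0 where there is no reading), "fx", "fy", "cx", "cy" (pixels), "R" (3x3) and "t" (3): a world point X has camera coordinates R X + t. Camera axes: x right, y down, z forward; pixel columns grow to the right and rows downward; lengths in mm; the calibration is good to about 2 mm. A picture is of the moment at which its call begins.
- job_done(): hands the job in; it is judged then, once.
The state is a dict: "clock": time; "joints": joint angles; "joint_vel": joint speeds; "joint_efforts": joint torques, N m; "position": TCP position; "ee_rot": TCP orientation; "contact_force": force on the tool from outside, world axes, zero at the start; "wrist_torque": the same for the moment, N m; "gripper_width": finger opening in mm; "grasp_force": force on a finger pad.
Only numpy, scipy, OpenCV 4.12 (cv2) and the standard library are available. Lean on these libraries where they do the work, as an engineer would, in place of code of your own. Each camera call takes 0.05 s, during which the arm holds its last target. There are 200 camera calls.

## Task

Bring the heavy lid of the rosewood chest forward and let it down gently under your fingers so that it never slams, then press its front edge down, firmly but without leaning hard on it (no more than about 2 kg of weight), until the lid is fully home on the rim. Leave the carving in the chest and everything else on the bench where it is.

Things in the scene. Friction and masses are not known exactly. Their poses are not given: they have to be found in the camera images.
- hinge (a point): Middle of the lid's hinge line, at the back top edge of the red rosewood chest, 102 mm above the bench. x points level from the chest's front to its back, y along the hinge line, z up.
- chest: The open red rosewood chest, 160 mm front to back, 260 mm wide; origin at the centre of its underside, 12 mm above the bench; axes as for hinge. It cannot slide or turn on the bench, but it stands on four soft rubber feet: the whole chest sinks a few mm when it is pressed down.
- lid (a joint): Lid angle, rad: 0 fully home on the rim, 1.57 upright, at most 1.92 leaning back against its stop. A solid board, 180 mm from hinge line to free edge, 280 mm wide, 20 mm thick, 0.8 to 1.15 kg; closed, its underside is level with the hinge line. The hinge is slightly stiff: near upright the lid stays where it is left, below about 1.2 rad it falls by its own weight.
- lip (a point): Middle of the lid's free (front) edge, half-way through its thickness; small brass plate. Turns with the lid: x points along the lid to the hinge line, z out of its outer (top) face. Closed, the lid overhangs the chest's front wall by 20 mm, so fingertips fit under this lip. The middle 50 mm is free of fittings on both faces for 40 mm in from the edge.
- catch (a point): Midway between two sprung brass buttons (80 mm either side) inside the chest's front wall, which grip two tapered brass tongues hanging 18 mm below the lid. Let down gently, the lid therefore stops proud, its lip 4 to 10 mm too high, and stays there. It must be pushed down near its front edge, with a force that grows to 8 to 16 N, until it stops hard on the rim; there it stays.
- carving_mid (a point): Centre of a small pale turned carving, 54 mm wide and 60 mm tall, standing upright on the chest's felt floor.
- mallet: Carver's wooden mallet lying on the bench: pale square head 65 x 130 x 60 mm with a red handle 190 mm long; origin under the centre of its head, handle along -x.
- gouge_a: Wood gouge with pale handle lying flat, 215 mm long, 24 mm thick; origin under the end of its handle, x towards the blade.
- gouge_b: Wood gouge with red handle lying flat, 215 mm long, 24 mm thick; origin under the end of its handle, x towards the blade.
- wax_tin: Steel wax tin, 72 mm wide, 40 mm tall; origin at the centre of its underside.
- brush: Dusting brush lying on the bench; origin on its underside.
- cork_block: Cork sanding block 100 x 60 x 35 mm; origin at the centre of its underside.
- bowl: Small red wooden bowl, 100 mm wide, 45 mm tall; origin at the centre of its underside.
Mind the look-alikes: they are no part of the job. Of the things like the part that bears carving_mid, leave any that is purple or yellow; of the rest the smaller one is meant.

How it is judged:
By the outcome, as a careful person would: the job done as asked, in the order asked, and still so for the second after the job is handed in, with the robot touching nothing.
It also fails if it takes over 58 s, if anything falls off the work surface, if the arm or the gripper's body presses on something with over 40 N, if the wrist force passes 120 N, or if a joint passes its speed limit or range.

## Working session

There is one attempt and no reset: what is moved stays moved. The work goes in short steps, Python scripts to look and compute and a shell command to move; the robot and the scene stay as the last step left them, time stands still between calls to the robot, and variables do not carry over. Pictures are saved under pics/ and viewed, at most 10 in all, crops included, and the job is handed in when it is done.

```bash
mkdir -p pics; ls
python3 - <<'E'
from bench import *
import cv2,numpy as np
s=read_state();print(s)
for n in("scene","side"):
    d=get_image(n);cv2.imwrite(f"pics/{n}0.png",d["frame"][...,::-1]);np.savez(f"{n}0.npz",**d)
    print(n,d["fx"],d["cx"],d["cy"],(-d["R"].T@d["t"]).round(), d["R"].round(2).tolist())
a=[cv2.imread(f"pics/{n}0.png") for n in("scene","side")]
cv2.imwrite("pics/both0.png",cv2.resize(np.vstack(a),None,fx=.78,fy=.78))
E
```

```text
pics
{'clock': 0.0, 'joints': array([-8.79390701e-01,  3.85553338e-01,  6.63349509e-03, -5.29219535e-04,
       -1.19401986e+00, -2.58603463e-01]), 'joint_vel': array([-6.37552368e-04, -9.04454936e-04,  1.56461061e-03, -6.21271572e-05,
       -1.40684453e-04,  5.33344552e-04]), 'joint_efforts': array([ 3.12375550e-04, -3.92282546e+01,  1.88400739e+01,  4.18632388e+00,
       -4.65679768e-03, -2.62587281e-05]), 'position': array([ 261.91258421, -566.82289632,  230.22205805]), 'ee_rot': array([-2.14620568e-01,  9.76696884e-01,  1.06552161e-03, -2.71411761e-04]), 'contact_force': array([0.37064989, 0.07219357, 0.06467478]), 'wrist_torque': array([-0.01490636,  0.0248343 , -0.00856466]), 'grasp_force': 0.0, 'gripper_width': 85.41698381604989}
scene 357.93177374739264 251.1772939420926 197.2253271312903 [1212. -346.  655.] [[0.45, 0.89, -0.02], [0.53, -0.28, -0.8], [-0.72, 0.35, -0.6]]
side 453.79878947060183 270.3754877071822 202.1614142968675 [-419. -414. 1141.] [[0.39, -0.92, -0.0], [-0.65, -0.27, -0.71], [0.65, 0.28, -0.7]]
```

View pics/both0.png

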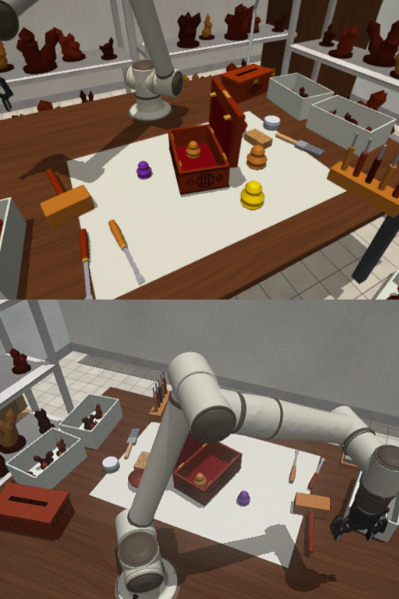

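Lid stands open at the right of the chest in the scene view (chest at about (256,205) of the full frame). The next step is to locate it using depth.

```bash
cat > h.py <<'E'
import numpy as np,cv2
from bench import *
def cloud(d):
    z=d["range_z"].astype(float);v,u=np.mgrid[:384,:512]
    P=np.stack([(u-d["cx"])/d["fx"]*z,(v-d["cy"])/d["fy"]*z,z],-1)
    W=(P-d["t"])@d["R"];W[z<=0]=np.nan
    return W
E
python3 - <<'E'
from h import *
out=[]
for n in("scene","side"):
    d=dict(np.load(f"{n}0.npz"));W=cloud(d)
    m=np.nan_to_num(W,nan=-1e4)
    ok=(m[...,2]>-20)&(m[...,2]<330)&(m[...,0]>300)&(m[...,0]<1000)&(abs(m[...,1])<450)
    img=np.full((450,350,3),255,np.uint8)
    p=W[ok];c=d["frame"][ok];o=np.argsort(p[:,2]);p=p[o];c=c[o]
    r=((450-p[:,1])/2).astype(int);q=((p[:,0]-300)/2).astype(int)
    img[r.clip(0,449),q.clip(0,349)]=c[:,::-1]
    out.append(img)
    f=d["frame"]
top=np.hstack(out);cv2.imwrite("pics/top0.png",top)
d=np.load("scene0.npz")["frame"][90:260,190:370,::-1]
cv2.imwrite("pics/crop0.png",cv2.resize(d,None,fx=3.3,fy=3.3,interpolation=2))
E
```

```text
(no output)
```

View pics/top0.png

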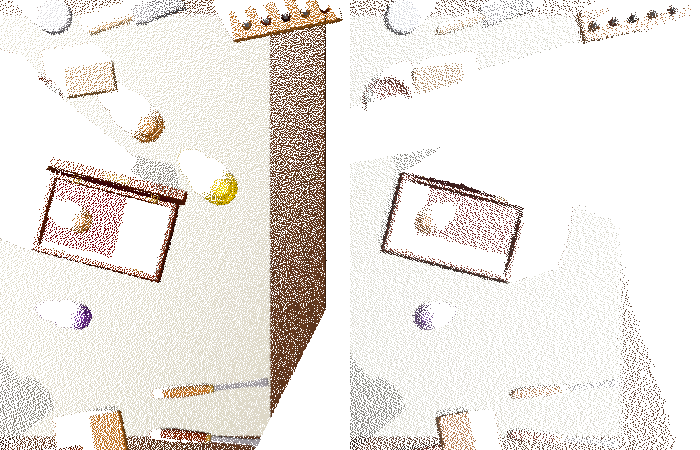

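View pics/crop0.png

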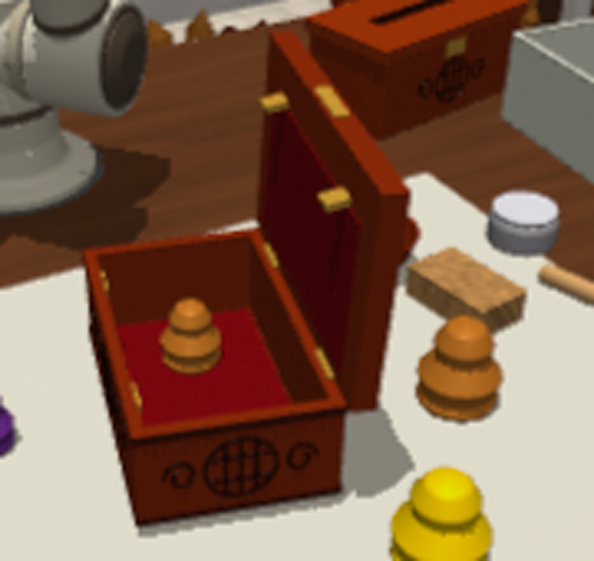

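The crop shows the lid about upright, with the brass lip plate at crop (332,100). The hinges are on the right edge, and the front wall is on the left, facing the world −y side.

Run:
```python
from h import *
P=[];C=[]
for n in("scene","side"):
    d=dict(np.load(f"{n}0.npz"));W=cloud(d);W=np.nan_to_num(W,nan=-1e4)
    f=d["frame"].astype(int)
    red=(f[...,0]>f[...,1]*1.8)&(W[...,0]>350)&(W[...,0]<700)&(W[...,1]>-150)&(W[...,1]<160)
    p=W[red]
    rim=p[(p[:,2]>97)&(p[:,2]<107)]
    # drop the lid part: above
    rect=cv2.minAreaRect(rim[:,:2].astype(np.float32));print(n,"rim rect",rect,cv2.boxPoints(rect).round().tolist())
    lid=p[(p[:,2]>125)&(p[:,2]<330)]
    print(n,len(lid),lid.min(0).round(),lid.max(0).round())
    if n=="scene":
        # plate
        hs=cv2.cvtColor(d["frame"],cv2.COLOR_RGB2HSV)
        g=(hs[...,0]>18)&(hs[...,0]<32)&(hs[...,1]>100)&(W[...,2]>220)&(W[...,0]>350)&(W[...,0]<700)&(W[...,1]<160)&(W[...,1]>-100)
        k,l,st,c=cv2.connectedComponentsWithStats(g.astype(np.uint8))
        for i in range(1,k):
            if st[i,4]>8: print("brass",c[i],st[i,4],np.median(W[l==i],0))
        for zl in range(125,300,20):
            s=lid[(lid[:,2]>zl)&(lid[:,2]<zl+20)]
            r=cv2.minAreaRect(s[:,:2].astype(np.float32)); print(zl,r, s.mean(0).round())
```

```text
scene rim rect ((514.5390625, 3.03900146484375), (179.22581481933594, 275.22808837890625), 75.68951416015625) [[359.0, -50.0], [626.0, -118.0], [670.0, 56.0], [403.0, 124.0]]
scene 2753 [393.  41. 125.] [675. 135. 283.]
brass [290.28571429 120.45714286] 35 [534.23427464  91.88759666 281.26001645]
brass [272.71428571 120.85714286] 28 [455.61397937  90.0191397  247.6387715 ]
brass [291.14285714 150.0952381 ] 42 [609.64729484  51.73854597 247.60809775]
125 ((531.0469970703125, 75.7151870727539), (17.571069717407227, 284.9339294433594), 78.9396743774414) [567.  67. 135.]
145 ((534.283935546875, 75.6051254272461), (19.012235641479492, 278.0003662109375), 79.22334289550781) [572.  67. 155.]
165 ((531.8666381835938, 77.64350891113281), (18.610408782958984, 283.3788757324219), 79.1343994140625) [568.  69. 175.]
185 ((534.9482421875, 77.90194702148438), (19.856094360351562, 279.237548828125), 79.26484680175781) [570.  69. 195.]
205 ((534.8602905273438, 78.87376403808594), (17.604923248291016, 279.20880126953125), 79.26033782958984) [578.  69. 214.]
225 ((535.4727172851562, 74.07666778564453), (32.470027923583984, 278.2054443359375), 79.73139190673828) [580.  70. 236.]
245 ((533.4736938476562, 83.39751434326172), (21.18492317199707, 282.6866760253906), 78.97449493408203) [573.  74. 255.]
265 ((536.5823364257812, 91.95509338378906), (22.197629928588867, 279.2871398925781), 75.53545379638672) [562.  82. 277.]
285 ((0.0, 0.0), (0.0, 0.0), 0.0) [nan nan nan]
side rim rect ((509.4308776855469, -4.4853668212890625), (163.18533325195312, 262.0814208984375), 76.25526428222656) [[363.0, -53.0], [617.0, -115.0], [656.0, 44.0], [402.0, 106.0]]
side 406 [427.  57. 125.] [582.  99. 231.]<stdin>:22: RuntimeWarning: Mean of empty slice.
  ret = um.true_divide(
```

```bash
python3 -m jog '[[[0.2,0.5,1],[0,0,-0.32],0.2],[[0.2,0.5,1],[0,0,-0.32],0.2],[[0.2,0.5,1],[0,0,-0.32],0.2],[[0.2,0.5,1],[0,0,-0.32],0.2],[[0.2,0.5,1],[0,0,-0.32],0.2],[[0.2,0.5,1],[0,0,-0.32],0.2]]'
python3 -m jog '[[[0.5,1,0.6],[0,0,0],0.2],[[0.5,1,0.6],[0,0,0],0.2],[[0.5,1,0.6],[0,0,0],0.2]]'
python3 -m jog '[[[0.5,1,0],[0,0,0],0.2],[[0.5,1,0],[0,0,0],0.2],[[0.5,1,0],[0,0,0],0.2]]'
python3 -m jog '[[[0.5,1,0],[0,0,0],0.2],[[0.5,1,0],[0,0,0],0.2],[[0.5,1,0],[0,0,0],0.2]]'
python3 -m jog '[[[0.5,1,0],[0,0,0],0.2],[[0.5,1,0],[0,0,0],0.2],[[0.5,1,0],[0,0,0],0.2]]'
python3 -m jog '[[[0.3,1,0],[0,0,0],0.2],[[0.3,1,0],[0,0,0],0.2],[[0.3,1,0],[0,0,0],0.2],[[0.3,1,0],[0,0,0],0.2]]'
```

```text
clock: 0.7
position: [282.1, -517.0, 331.0]
ee_rot: [0.118, 0.993, 0.0, -0.0]
contact_force: [0.1, -1.7, -0.3]
gripper_width: 34.3
grasp_force: 0.0
clock: 1.0
position: [332.9, -415.9, 393.2]
ee_rot: [0.117, 0.993, -0.001, 0.001]
contact_force: [-0.2, -0.5, 1.1]
gripper_width: 34.7
grasp_force: 0.0
clock: 1.3
position: [383.3, -314.2, 391.3]
ee_rot: [0.115, 0.993, 0.0, 0.0]
contact_force: [0.5, -0.0, 0.1]
gripper_width: 34.0
grasp_force: 0.0
clock: 1.6
position: [433.3, -214.6, 390.9]
ee_rot: [0.116, 0.993, 0.0, -0.0]
contact_force: [0.0, -0.1, 0.3]
gripper_width: 34.5
grasp_force: 0.0
clock: 1.9
position: [483.5, -114.8, 390.5]
ee_rot: [0.116, 0.993, 0.0, -0.001]
contact_force: [-0.7, -1.0, -0.6]
gripper_width: 34.0
grasp_force: 0.0
clock: 2.3
position: [512.4, -17.0, 390.7]
ee_rot: [0.117, 0.993, -0.0, -0.001]
contact_force: [0.3, -0.3, 0.6]
gripper_width: 33.9
grasp_force: 0.0
```

```bash
python3 -m jog '[[[0.2,1,-0.3],[0,0,0],0.2],[[0.2,1,-0.3],[0,0,0],0.2],[[0.2,1,-0.3],[0,0,0],0.2],[[0.2,1,-0.3],[0,0,0],0.2],[[0.2,1,-0.3],[0,0,0],0.2]]'
python3 - <<'E'
from h import *
d=get_image("wrist");cv2.imwrite("pics/w1.png",d["frame"][...,::-1])
print(read_state()["position"])
W=np.nan_to_num(cloud(d),nan=-1e4)
f=d["frame"].astype(int)
m=(W[...,2]>262)&(W[...,2]<295)&(f[...,0]>f[...,1]*1.3)&(f[...,0]>50)
p=W[m];print(m.sum());r=cv2.minAreaRect(p[:,:2].astype(np.float32));print(r,cv2.boxPoints(r).round().tolist(),np.percentile(p[:,2],[5,50,95]))
hs=cv2.cvtColor(d["frame"],cv2.COLOR_RGB2HSV)
g=m&(hs[...,0]>16)&(hs[...,0]<34)&(hs[...,1]>90)
k,l,st,c=cv2.connectedComponentsWithStats(g.astype(np.uint8))
for i in range(1,k):
  if st[i,4]>20: print("brass",c[i],st[i],np.median(W[l==i],0), W[l==i].min(0),W[l==i].max(0))
E
```

```text
clock: 2.8
position: [532.2, 80.9, 361.9]
ee_rot: [0.119, 0.993, -0.0, 0.0]
contact_force: [-0.2, 0.3, 0.6]
gripper_width: 34.0
grasp_force: 0.0
[532.22116647  80.85550002 362.19286405]
8810
((535.6331176757812, 94.08341979980469), (20.572784423828125, 280.3214111328125), 75.67402648925781) [[397.0, 119.0], [669.0, 49.0], [674.0, 69.0], [402.0, 139.0]] [279.71388821 281.01921111 282.34812938]
brass [271.38995215 197.96889952] [264 169  16  59 836] [533.58313089  94.73321719 281.93650335] [509.26933103  83.40605596 279.60164875] [559.28178499 105.6347698  283.91068115]
```

View pics/w1.png

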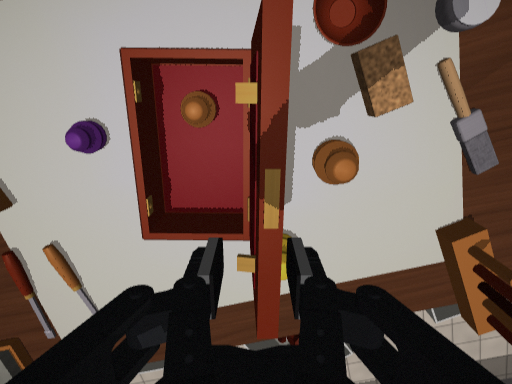

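The plate is at (271,198), and the lip centre works out to (535,94,281). I'll go down over it and work out the arc.

```bash
python3 -m jog '[[[0.03,0.135,-0.1],[0,0,0],0.2],[[0.03,0.135,-0.1],[0,0,0],0.2],[[0.03,0.135,-0.5],[0,0,0],0.2],[[0.03,0.135,-0.8],[0,0,0],0.2],[[0.03,0.135,-0.97],[0,0,0],0.2],[[0.03,0.135,-0.97],[0,0,0],0.2]]'
python3 - <<'E'
from h import *
s=read_state();p0=s["position"]
b=np.array([.237,.971,0]);z=np.array([0,0,1.]);H=np.array([528.5,73,102])
D=16
pp=p0;pa=0
for t in [94,86,78,70,62,54,46,38,30,22,16,10,6,3,1,0]:
    th=np.radians(t);u=-b*np.cos(th)+z*np.sin(th);n=b*np.sin(th)+z*np.cos(th)
    T=H+(180-D)*u+10*n;a=.6*(94-t)
    print(t,T.round(),"tot",((T-p0)/100).round(3),"alpha",round(a,1),"step",((T-pp)/100).round(2));pp=T
E
```

```text
clock: 3.45
position: [533.5, 95.3, 261.5]
ee_rot: [0.119, 0.993, -0.002, -0.003]
contact_force: [-0.2, -0.1, 0.7]
gripper_width: 33.8
grasp_force: 0.0
94 [534.  94. 265.] tot [ 0.    -0.015  0.034] alpha 0.0 step [ 0.   -0.02  0.03]
86 [528.  72. 266.] tot [-0.054 -0.238  0.048] alpha 4.8 step [-0.05 -0.22  0.01]
78 [523.  49. 264.] tot [-0.108 -0.46   0.03 ] alpha 9.6 step [-0.05 -0.22 -0.02]
70 [517.  28. 260.] tot [-0.161 -0.677 -0.019] alpha 14.4 step [-0.05 -0.22 -0.05]
62 [512.   7. 251.] tot [-0.212 -0.885 -0.1  ] alpha 19.2 step [-0.05 -0.21 -0.08]
54 [508. -13. 241.] tot [-0.26  -1.081 -0.209] alpha 24.0 step [-0.05 -0.2  -0.11]
46 [503. -31. 227.] tot [-0.303 -1.26  -0.345] alpha 28.8 step [-0.04 -0.18 -0.14]
38 [499. -47. 211.] tot [-0.342 -1.419 -0.506] alpha 33.6 step [-0.04 -0.16 -0.16]
30 [496. -60. 193.] tot [-0.375 -1.554 -0.688] alpha 38.4 step [-0.03 -0.14 -0.18]
22 [493. -71. 173.] tot [-0.402 -1.664 -0.888] alpha 43.2 step [-0.03 -0.11 -0.2 ]
16 [492. -77. 157.] tot [-0.418 -1.727 -1.046] alpha 46.8 step [-0.02 -0.06 -0.16]
10 [491. -82. 140.] tot [-0.429 -1.775 -1.211] alpha 50.4 step [-0.01 -0.05 -0.16]
6 [490. -84. 129.] tot [-0.435 -1.797 -1.324] alpha 52.8 step [-0.01 -0.02 -0.11]
3 [490. -86. 121.] tot [-0.437 -1.809 -1.409] alpha 54.6 step [-0.   -0.01 -0.09]
1 [490. -86. 115.] tot [-0.439 -1.814 -1.466] alpha 55.8 step [-0.   -0.01 -0.06]
0 [490. -86. 112.] tot [-0.439 -1.816 -1.495] alpha 56.4 step [-0.   -0.   -0.03]
```

```bash
python3 -m jog '[[[-0.03,-0.12,0.04],[0.02,-0.005,0],0.2],[[-0.03,-0.12,0.04],[0.02,-0.005,0],0.2],[[-0.05,-0.24,0.05],[0.039,-0.01,0],0.2],[[-0.05,-0.24,0.05],[0.039,-0.01,0],0.2],[[-0.08,-0.35,0.04],[0.058,-0.014,0],0.2],[[-0.08,-0.35,0.04],[0.058,-0.014,0],0.2],[[-0.11,-0.46,0.03],[0.078,-0.019,0],0.2],[[-0.11,-0.46,0.03],[0.078,-0.019,0],0.2],[[-0.135,-0.57,0.005],[0.097,-0.024,0],0.2],[[-0.135,-0.57,0.005],[0.097,-0.024,0],0.2],[[-0.16,-0.68,-0.02],[0.117,-0.028,0],0.2],[[-0.16,-0.68,-0.02],[0.117,-0.028,0],0.2],[[-0.185,-0.78,-0.06],[0.136,-0.033,0],0.2],[[-0.185,-0.78,-0.06],[0.136,-0.033,0],0.2],[[-0.21,-0.885,-0.1],[0.155,-0.038,0],0.2],[[-0.21,-0.885,-0.1],[0.155,-0.038,0],0.2],[[-0.21,-0.885,-0.1],[0.155,-0.038,0],0.2]]'
python3 - <<'E'
from h import *
a=[get_image(n)["frame"] for n in("scene","side")]
cv2.imwrite("pics/m1.png",np.hstack([a[0][60:290,150:400],a[1][60:290,150:400]])[...,::-1])
E
```

```text
clock: 5.15
position: [513.9, 7.2, 254.0]
ee_rot: [0.117, 0.979, 0.163, 0.019]
contact_force: [-1.1, -4.2, -1.6]
gripper_width: 34.2
grasp_force: 1.9
```

View pics/m1.png

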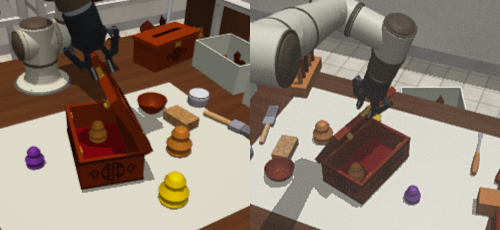

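Lid is caged at about 62° with the fingers carrying it. I'll keep lowering.

```bash
python3 -m jog '[[[-0.025,-0.1,-0.05],[0.02,-0.005,0],0.2],[[-0.025,-0.1,-0.05],[0.02,-0.005,0],0.2],[[-0.05,-0.2,-0.11],[0.039,-0.01,0],0.2],[[-0.05,-0.2,-0.11],[0.039,-0.01,0],0.2],[[-0.07,-0.29,-0.175],[0.058,-0.014,0],0.2],[[-0.07,-0.29,-0.175],[0.058,-0.014,0],0.2],[[-0.09,-0.375,-0.245],[0.078,-0.019,0],0.2],[[-0.09,-0.375,-0.245],[0.078,-0.019,0],0.2],[[-0.11,-0.46,-0.32],[0.097,-0.024,0],0.2],[[-0.11,-0.46,-0.32],[0.097,-0.024,0],0.2],[[-0.13,-0.53,-0.405],[0.117,-0.028,0],0.2],[[-0.13,-0.53,-0.405],[0.117,-0.028,0],0.2],[[-0.15,-0.605,-0.495],[0.136,-0.033,0],0.2],[[-0.15,-0.605,-0.495],[0.136,-0.033,0],0.2],[[-0.165,-0.67,-0.59],[0.155,-0.038,0],0.2],[[-0.165,-0.67,-0.59],[0.155,-0.038,0],0.2],[[-0.165,-0.67,-0.59],[0.155,-0.038,0],0.2]]'
python3 - <<'E'
from h import *
a=[get_image(n)["frame"] for n in("scene","side")]
cv2.imwrite("pics/m2.png",np.hstack([a[0][60:290,150:400],a[1][60:290,150:400]])[...,::-1])
E
```

```text
clock: 6.95
position: [497.6, -59.8, 194.9]
ee_rot: [0.112, 0.938, 0.324, 0.039]
contact_force: [0.2, -4.2, -4.4]
gripper_width: 34.1
grasp_force: 3.0
```

View pics/m2.png

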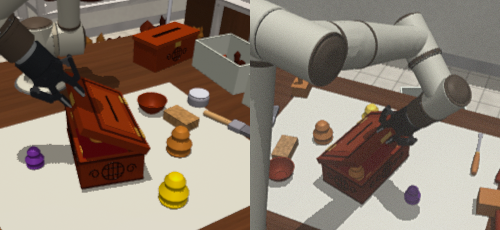

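```bash
python3 -m jog '[[[-0.015,-0.06,-0.095],[0.019,-0.005,0],0.2],[[-0.015,-0.06,-0.095],[0.019,-0.005,0],0.2],[[-0.03,-0.11,-0.2],[0.039,-0.01,0],0.2],[[-0.03,-0.11,-0.2],[0.039,-0.01,0],0.2],[[-0.035,-0.145,-0.28],[0.053,-0.013,0],0.2],[[-0.035,-0.145,-0.28],[0.053,-0.013,0],0.2],[[-0.045,-0.175,-0.36],[0.068,-0.017,0],0.2],[[-0.045,-0.175,-0.36],[0.068,-0.017,0],0.2],[[-0.05,-0.2,-0.44],[0.083,-0.02,0],0.2],[[-0.05,-0.2,-0.44],[0.083,-0.02,0],0.2],[[-0.055,-0.22,-0.52],[0.097,-0.024,0],0.2],[[-0.055,-0.22,-0.52],[0.097,-0.024,0],0.2],[[-0.057,-0.233,-0.58],[0.107,-0.026,0],0.2],[[-0.057,-0.233,-0.58],[0.107,-0.026,0],0.2],[[-0.06,-0.243,-0.61],[0.117,-0.028,0],0.2],[[-0.06,-0.243,-0.635],[0.117,-0.028,0],0.2],[[-0.06,-0.243,-0.635],[0.117,-0.028,0],0.2],[[-0.06,-0.243,-0.635],[0.117,-0.028,0],0.2]]'
python3 - <<'E'
from h import *
d=get_image("scene");W=np.nan_to_num(cloud(d),nan=-1e4);np.savez("c.npz",**d)
b=np.array([.237,.971]);h=np.array([.971,-.237])
q=W[...,:2]-np.array([528.5,73]);s=q@b;l=q@h;z=W[...,2]
f=d["frame"].astype(int)
for lo in range(-170,-10,20):
    m=(s>lo)&(s<lo+20)&(l>30)&(l<130)&(z>105)&(z<200)
    if m.sum()>5: print(lo+10,m.sum(),np.median(z[m]).round(1))
E
```

```text
clock: 8.85
position: [491.8, -83.7, 131.6]
ee_rot: [0.106, 0.89, 0.441, 0.053]
contact_force: [-0.3, -0.5, -4.7]
gripper_width: 34.3
grasp_force: 2.1
-160 205 138.6
-140 204 136.9
-120 202 135.1
-100 204 134.2
-80 203 132.3
-60 192 130.2
-40 196 128.1
-20 186 125.4
```

```bash
cat > lid.py <<'E'
from h import *
d=get_image("scene");W=np.nan_to_num(cloud(d),nan=-1e4)
b=np.array([.237,.971]);h=np.array([.971,-.237])
q=W[...,:2]-np.array([528.5,73]);s=q@b;l=q@h;z=W[...,2]
m=(s>-170)&(s<-10)&(l>30)&(l<130)&(z>105)&(z<200)
k=np.polyfit(s[m],z[m],1);print("lid",k.round(4),"lip top z",np.polyval(k,-180).round(1),"hinge top",k[1].round(1))
E
python3 -m jog '[[[0,0,-0.02],[0,0,0],0.2],[[0,0,-0.04],[0,0,0],0.2],[[0,0,-0.06],[0,0,0],0.2],[[0,0,-0.08],[0,0,0],0.2],[[0,0,-0.08],[0,0,0],0.2]]'; python3 lid.py
python3 -m jog '[[[0,0,-0.01],[0,0,0],0.2],[[0,0,-0.02],[0,0,0],0.2],[[0,0,-0.03],[0,0,0],0.2],[[0,0,-0.04],[0,0,0],0.2],[[0,0,-0.04],[0,0,0],0.2]]'; python3 lid.py
```

```text
clock: 9.4
position: [491.7, -83.1, 124.0]
ee_rot: [0.106, 0.889, 0.442, 0.053]
contact_force: [0.3, 0.0, -0.5]
gripper_width: 34.4
grasp_force: 0.0
lid [-7.080000e-02  1.228174e+02] lip top z 135.6 hinge top 122.8
clock: 9.95
position: [491.6, -83.6, 119.8]
ee_rot: [0.106, 0.89, 0.441, 0.053]
contact_force: [-0.9, -0.5, 0.3]
gripper_width: 34.0
grasp_force: 0.3
lid [-6.800000e-02  1.225972e+02] lip top z 134.8 hinge top 122.6
```

```bash
python3 -m jog '[[[0,0,0],[0,0,0],-0.2],[[0,0,0],[0,0,0],-0.2],[[0,0,0],[0,0,0],-0.2],[[-0.04,-0.16,0.12],[0,0,0],-0.2],[[-0.08,-0.31,0.24],[0,0,0],-0.2],[[-0.15,-0.62,0.48],[0,0,0],-0.2],[[-0.15,-0.62,0.9],[0,0,0],0],[[-0.15,-0.62,0.9],[-0.06,0.015,0],1],[[-0.15,-0.62,0.9],[-0.12,0.03,0],1],[[-0.15,-0.62,0.9],[-0.18,0.045,0],1],[[-0.15,-0.62,0.9],[-0.25,0.06,0],1],[[-0.15,-0.62,0.9],[-0.31,0.075,0],1],[[-0.1,-0.3,0.9],[-0.37,0.09,0],1],[[-0.03,-0.06,0.9],[-0.43,0.105,0],1],[[-0.03,-0.06,0.5],[-0.43,0.105,0],1],[[-0.03,-0.06,0.3],[-0.43,0.105,0],1],[[-0.03,-0.06,0.3],[-0.43,0.105,0],1],[[-0.03,-0.06,0.3],[-0.43,0.105,0],1]]'; python3 lid.py
python3 - <<'E'
from h import *
a=[get_image(n)["frame"] for n in("scene","side")]
cv2.imwrite("pics/m3.png",np.hstack([a[0][60:290,150:400],a[1][60:290,150:400]])[...,::-1])
print(read_state()["contact_force"])
E
```

```text
clock: 11.8
position: [489.1, -89.8, 150.4]
ee_rot: [0.119, 0.993, -0.003, -0.0]
contact_force: [0.6, -1.1, 0.1]
gripper_width: 0.1
grasp_force: 0.0
lid [-6.890000e-02  1.227531e+02] lip top z 135.2 hinge top 122.8
[0.32595107 0.5648715  0.66806163]
```

View pics/m3.png

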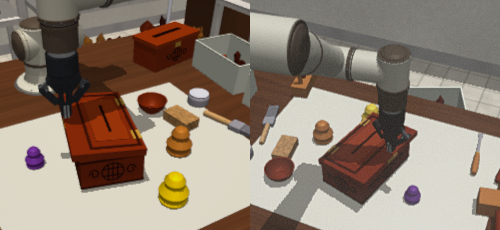

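The lid rests proud and the shut fingers hang about 15 mm above its front edge. Now I'll press in small steps.

```bash
python3 -m jog '[[[0,0,-0.1],[0,0,0],1],[[0,0,-0.12],[0,0,0],1],[[0,0,-0.14],[0,0,0],1],[[0,0,-0.16],[0,0,0],1],[[0,0,-0.16],[0,0,0],1],[[0,0,-0.16],[0,0,0],1]]'|egrep 'pos|force'
python3 -m jog '[[[0,0,-0.01],[0,0,0],1],[[0,0,-0.02],[0,0,0],1],[[0,0,-0.02],[0,0,0],1]]'|egrep 'pos|contact'
```

```text
position: [488.8, -89.6, 133.8]
contact_force: [-1.3, 0.1, -0.6]
grasp_force: 0.2
position: [488.8, -89.7, 132.0]
contact_force: [-1.2, -1.9, 1.9]
```

```bash
for i in 1 2 3; do python3 -m jog '[[[0,0,-0.01],[0,0,0],1],[[0,0,-0.01],[0,0,0],1]]'|egrep 'pos|contact'; done
```

```text
position: [488.7, -89.8, 130.9]
contact_force: [-0.3, -1.7, 2.7]
position: [488.8, -89.8, 129.8]
contact_force: [-0.7, -2.3, 3.5]
position: [488.7, -89.7, 128.8]
contact_force: [-1.3, -2.5, 3.0]
```

```bash
for i in 1 2 3 4; do python3 -m jog '[[[0,0,-0.01],[0,0,0],1],[[0,0,-0.01],[0,0,0],1]]'|egrep 'pos|contact'; done; python3 lid.py
```

```text
position: [488.7, -89.7, 127.8]
contact_force: [-1.2, -2.2, 3.7]
position: [488.7, -89.7, 126.8]
contact_force: [-0.3, -2.7, 4.3]
position: [488.7, -89.8, 125.9]
contact_force: [-1.0, -3.0, 4.3]
position: [488.7, -89.8, 124.9]
contact_force: [-0.9, -3.8, 4.2]
lid [-1.680000e-02  1.209948e+02] lip top z 124.0 hinge top 121.0
```

```bash
for i in 1 2 3; do python3 -m jog '[[[0,0,-0.01],[0,0,0],1],[[0,0,-0.01],[0,0,0],1]]'|egrep 'pos|contact'; done; python3 lid.py
```

```text
position: [488.7, -89.8, 124.0]
contact_force: [-1.4, -3.7, 5.6]
position: [488.7, -89.9, 123.1]
contact_force: [-0.8, -4.1, 5.5]
position: [488.6, -90.0, 122.1]
contact_force: [-0.5, -3.7, 6.1]
lid [-1.900000e-03  1.206495e+02] lip top z 121.0 hinge top 120.6
```

```bash
for i in 1 2 3 4; do python3 -m jog '[[[0,0,-0.01],[0,0,0],1],[[0,0,-0.01],[0,0,0],1]]'|egrep 'pos|contact'; done; python3 lid.py
```

```text
position: [488.7, -90.0, 121.2]
contact_force: [-1.8, -4.2, 6.6]
position: [488.6, -90.0, 120.4]
contact_force: [-1.9, -3.7, 8.4]
position: [488.7, -90.1, 119.5]
contact_force: [-2.7, -3.8, 8.8]
position: [488.7, -90.0, 118.8]
contact_force: [-3.7, -4.7, 10.9]
lid [6.800000e-03 1.189892e+02] lip top z 117.8 hinge top 119.0
```

```bash
for i in 1 2 3; do python3 -m jog '[[[0,0,-0.01],[0,0,0],1],[[0,0,-0.01],[0,0,0],1]]'|egrep 'pos|contact'; done; python3 lid.py
```

```text
position: [488.7, -90.1, 118.1]
contact_force: [-3.6, -3.9, 11.8]
position: [488.7, -90.1, 117.4]
contact_force: [-4.9, -4.4, 15.4]
position: [488.7, -90.1, 116.7]
contact_force: [-5.3, -2.7, 17.1]
lid [8.300000e-03 1.171441e+02] lip top z 115.6 hinge top 117.1
```

```bash
python3 -m jog '[[[0,0,0.02],[0,0,0],1],[[0,0,0.04],[0,0,0],1],[[0,0,0.08],[0,0,0],1],[[0,0,0.2],[0,0,0],1],[[0,0,0.4],[0,0,0],1],[[0,0,0.4],[0,0,0],1],[[0,0,0.4],[0,0,0],1],[[0,0,0.4],[0,0,0],1]]'|egrep 'pos|contact|clock'; python3 lid.py
python3 - <<'E'
from h import *
a=[get_image(n)["frame"] for n in("scene","side")]
cv2.imwrite("pics/m4.png",cv2.resize(np.hstack([a[0][130:260,200:310],a[1][150:260,200:310].copy() if 0 else a[1][140:270,200:310]]),None,fx=3.4,fy=3.4,interpolation=2)[...,::-1])
E
```

```text
clock: 17.25
position: [487.9, -89.4, 153.5]
contact_force: [-0.6, 0.5, 0.0]
lid [7.600000e-03 1.227131e+02] lip top z 121.3 hinge top 122.7
```

View pics/m4.png

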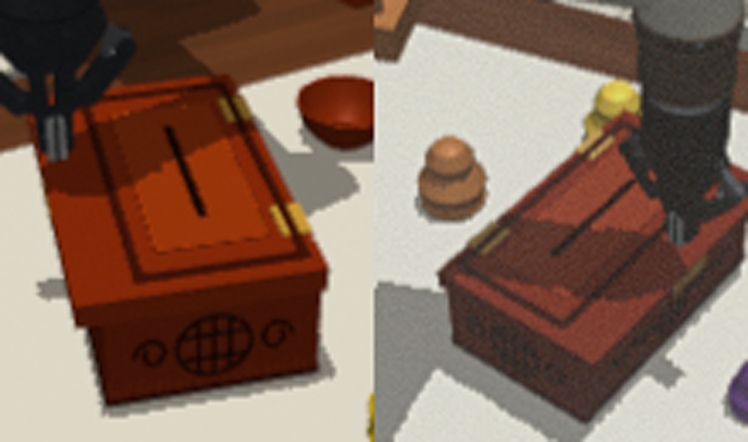

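The lid lies flat with no gap at the rim. Its slope stayed the same after unloading, and the lip top is at 121 mm (expected 122), so it's home and the gripper is clear of it.

```bash
python3 lid.py; python3 -c "
from bench import *
print(job_done())"
```

```text
lid [8.400000e-03 1.227515e+02] lip top z 121.2 hinge top 122.8
the job is handed in; nothing more can be done
None
```

The lid was let down under the fingers without slamming, then pressed fully home on the rim with a downward force that peaked at about 17 N at the readings. Nothing else was touched, and the job was handed in at about 17 s on the robot's clock, with no verdict returned.

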